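Tap three capped bolts, hold the loose one's cap open

ROBOT

A 6-joint arm with a two-finger parallel gripper is mounted at the origin on a cart in front of the work surface, level with it; the furniture and walls round the work are solid. World frame = base frame: x ahead of the robot, y to its left, z up, the work surface at z = 0. Lengths are in m, angles in rad, forces in N, time in s.
With the tool pointing down it reaches from about 0.325 to 0.9 m from the base axis. Payload 6.1 kg.
Tool frame: the origin (TCP) lies on the centre line of the jaws, within the pads' length; the fingertips stand 17 mm ahead of it and the grasp point (between the pads) lies 2 mm behind it; z points along the fingers, y is the line along which they close (so a half turn about z gives the same grasp; the last joint's range is limited). The gripper opens to 85 mm and grips with 20 to 120 N. Pads are 22 mm wide; open, the fingers measure 114 mm over their backs; the gripper's body (76 mm by 85 mm) begins 54 mm behind the grasp point. The pads swing forward as they close: fully open they stand 13 mm farther back than shut.
Start: joints at [1.097, 0.22, 1.526, -0, 1.395, -0.126], TCP at [0.213, 0.588, 0.248] pointing down, gripper open.
Joint ranges: [-2.98, 2.98], [-0.91, 2.08], [0.09, 2.57], [-1.24, 4.39], [0.2, 2.65], [-2.68, 2.68]. Speed limits (rad/s): [2.57, 2.57, 3.01, 3.14, 3.14, 3.14].

INTERFACE

Orientations are given as a unit quaternion [x, y, z, w].
In Python, from plant import monitor, grab_frame, camera_params, hand_in gives the robot as it stands.
- The arm moves only by the shell command python3 -m pendant 'ROWS' [OPENING] [FORCE]. ROWS is JSON, a list of rows, each an object of numbers: "tx", "ty", "tz": the shift along the tool's x, y, z scaled (see below); "ax", "ay", "az": the turn, a rotation vector about the tool's x, y, z scaled (see below). In form: [{"tx": .., "ty": .., "tz": .., "ax": .., "ay": .., "az": ..}, ...]. A call has 1 to 20 rows; each row shifts and turns the commanded pose from where the row before left it, along the tool's axes as they then stand; what a row does not reach is not made up. The controller multiplies each number of a shift by 30 cm and each number of a turn by 0.08 rad. A row lasts 1/12 s, in which the tool goes at most 41.7 mm and 7.16 degrees, less where a joint would pass 70% of its speed; a pose out of reach is approached as far as the arm can. A call with a number of a shift or a turn outside -1 to 1 is refused whole. A call with a gripper value outside its range is refused whole. OPENING is the gripper's target within -1 to 1 (fully open at 1, half-way at 0, shut at -1), set as the call begins (- or left out, the last holds). The fingers move at their own pace and stop on an object; FORCE is the grip in N (left out, the last holds). Time passes only in rows, so rows that do not move let the fingers close. It gives the time, the measured TCP pose, the force, the opening and the grip force at its end, in the units of the state.
- monitor.get_obs(): the state, without advancing time (a new reading comes with each control period).
- grab_frame(name): name is "scene" or "side" or "wrist"; returns the picture (384x512x3 uint8, red, green, blue); there is no depth.
- camera_params(name): a dict with "fx", "fy", "cx", "cy" (pixels), "camera_from_world" (4x4, takes a point from world to camera coordinates); the wrist camera has in their place "tool_from_camera" (4x4, takes a point from camera to tool coordinates, whose origin is the TCP and whose axes are the flange's). Camera axes: x right, y down, z forward; pixel columns grow to the right and rows downward; lengths in m; the calibration is good to about 2 mm. The wrist camera is an equidistant fisheye: a pixel r from the principal point sees the ray r / f radians off the axis. A picture is of the moment at which its call begins: read the wrist's pose just before it. camera_params takes no time and is no camera call.
- hand_in(): hands the job in; it is judged then, once.
The state is a dict: "time_s": time; "joint_positions": joint angles; "joint_vel": joint speeds; "effort": joint torques, N m; "ee_pos": TCP position; "eef_rot": TCP orientation; "ft_force": force on the tool from outside, world axes, zero at the start; "ft_torque": the same for the moment, N m; "gripper_width": finger opening in m; "gripper_force": force on a finger pad.
Only numpy, scipy, OpenCV 4.12 (cv2) and the standard library are available. Lean on these libraries where they do the work, as an engineer would, in place of code of your own. Each camera call takes 0.05 s, during which the arm holds its last target. There are 200 camera calls.

TASK

One of the three capped bolts on the sieve shaker's grey hold-down strip is loose. Tap all three caps on top, one after the other from left to right as the robot sees them, firmly enough to feel which bolt gives way and sinks; then lift that bolt's hinged cap by its tab, past 45 degrees, and finish while still holding it open with the fingers. Leave the other two caps shut and do not shift the things lying around.

Things in the scene. Friction and masses are not known exactly. Their poses are not given: they have to be found in the camera images.
- strip: grey metal hold-down strip of a sieve shaker, fixed to the bench, 100 x 370 x 18 mm; origin at the centre of its underside on the bench; x across it, away from the robot, y along it to the robot's left, z up. Three identical capped bolts stand in a row along its middle, 120 mm apart, at y = +120 (left), 0 (middle) and -120 mm (right). Its yaw differs from start to start by up to about 15 degrees
- bolt_a: fixed steel washer (48 mm across) of one of the three identical capped bolts; origin at its underside on the strip's top, 18 mm above the bench, on the bolt's axis; axes as the strip's. Which of the three places it has varies; which bolt is loose cannot be seen before the tap
- top_a (a point): centre of the flat top of that bolt's round aluminium cap (39 mm across, 18 mm tall), the spot to tap; 65 mm above the bench at the start
- tab_a (a point): grip point in the straight lifting tab of that cap: a bar 12 mm thick (along the strip), 12 mm tall, sticking out 34 mm from the cap towards the robot; the point is 12 mm from its free end, half-way up, 42 mm in front of the bolt's axis, 59 mm above the bench at the start. Fingers fit down both sides of it, the strip's top lies 41 mm below it
- pin_a (a point): hinge pin of that cap, 26 mm behind the bolt's axis and 56 mm above the bench at the start; its axis runs along the strip's y; 68 mm from the tab point
- play_a (a joint): how far that bolt, with cap and hinge, is pushed down, in m: 0 at rest. A tight bolt stays within 1 mm under a tap (0 to 20 N); the loose one gives way at about 2 N, sinks 8 mm to its stop if pushed on, stays down when let go, and comes up again only if pulled with over 20 N. Cap, tab and hinge pin sink with it
- cap_a (a joint): opening angle of that cap in rad: 0 shut, up to 1.4 nearly upright; the tab rises and moves away from the robot; it weighs 60 g and falls shut by itself when not held
- bolt_b: fixed steel washer (48 mm across) of one of the three identical capped bolts; origin at its underside on the strip's top, 18 mm above the bench, on the bolt's axis; axes as the strip's. Which of the three places it has varies; which bolt is loose cannot be seen before the tap
- top_b (a point): centre of the flat top of that bolt's round aluminium cap (39 mm across, 18 mm tall), the spot to tap; 65 mm above the bench at the start
- tab_b (a point): grip point in the straight lifting tab of that cap: a bar 12 mm thick (along the strip), 12 mm tall, sticking out 34 mm from the cap towards the robot; the point is 12 mm from its free end, half-way up, 42 mm in front of the bolt's axis, 59 mm above the bench at the start. Fingers fit down both sides of it, the strip's top lies 41 mm below it
- pin_b (a point): hinge pin of that cap, 26 mm behind the bolt's axis and 56 mm above the bench at the start; its axis runs along the strip's y; 68 mm from the tab point
- play_b (a joint): how far that bolt, with cap and hinge, is pushed down, in m: 0 at rest. A tight bolt stays within 1 mm under a tap (0 to 20 N); the loose one gives way at about 2 N, sinks 8 mm to its stop if pushed on, stays down when let go, and comes up again only if pulled with over 20 N. Cap, tab and hinge pin sink with it
- cap_b (a joint): opening angle of that cap in rad: 0 shut, up to 1.4 nearly upright; the tab rises and moves away from the robot; it weighs 60 g and falls shut by itself when not held
- bolt_c: fixed steel washer (48 mm across) of one of the three identical capped bolts; origin at its underside on the strip's top, 18 mm above the bench, on the bolt's axis; axes as the strip's. Which of the three places it has varies; which bolt is loose cannot be seen before the tap
- top_c (a point): centre of the flat top of that bolt's round aluminium cap (39 mm across, 18 mm tall), the spot to tap; 65 mm above the bench at the start
- tab_c (a point): grip point in the straight lifting tab of that cap: a bar 12 mm thick (along the strip), 12 mm tall, sticking out 34 mm from the cap towards the robot; the point is 12 mm from its free end, half-way up, 42 mm in front of the bolt's axis, 59 mm above the bench at the start. Fingers fit down both sides of it, the strip's top lies 41 mm below it
- pin_c (a point): hinge pin of that cap, 26 mm behind the bolt's axis and 56 mm above the bench at the start; its axis runs along the strip's y; 68 mm from the tab point
- play_c (a joint): how far that bolt, with cap and hinge, is pushed down, in m: 0 at rest. A tight bolt stays within 1 mm under a tap (0 to 20 N); the loose one gives way at about 2 N, sinks 8 mm to its stop if pushed on, stays down when let go, and comes up again only if pulled with over 20 N. Cap, tab and hinge pin sink with it
- cap_c (a joint): opening angle of that cap in rad: 0 shut, up to 1.4 nearly upright; the tab rises and moves away from the robot; it weighs 60 g and falls shut by itself when not held
- tin: small round aluminium moisture tin, 67 mm across, 44 mm tall, stands loose behind the strip; origin at the centre of its underside; a bystander, leave it alone
- tin_far: second such moisture tin, farther off; a bystander
- driver: screwdriver, 206 mm long, 25 mm thick, lies loose in front of the strip; a bystander
- brush: wooden sieve brush, 175 mm long, 31 mm thick, lies loose; a bystander
- tape: roll of tape, 103 mm across, 25 mm tall, lies loose; a bystander

How it is judged:
By the outcome, as a careful person would: the job done as asked, in the order asked, and still so for the second after the job is handed in, while the arm keeps its last pose, push and grip.
It also fails if it takes over 46 s, if anything falls off the work surface, if the arm or the gripper's body presses on something with over 40 N, if the wrist force passes 120 N, or if a joint passes its speed limit or range.

## Working session

There is one attempt and no reset: what is moved stays moved. The work goes in short steps, Python scripts to look and compute and a shell command to move; the robot and the scene stay as the last step left them, time stands still between calls to the robot, and variables do not carry over. Pictures are saved under pics/ and viewed, at most 10 in all, crops included, and the job is handed in when it is done.

```bash
mkdir -p pics; ls; python3 - <<'E'
from plant import monitor, grab_frame, camera_params
import cv2,numpy as np
o=monitor.get_obs();print({k:np.round(v,3).tolist() for k,v in o.items()})
for n in("scene","side"):
    cv2.imwrite(f"pics/{n}0.png",grab_frame(n)[:,:,::-1]);p=camera_params(n);print(n,{k:np.round(v,4).tolist() for k,v in p.items()})
print(camera_params("wrist"))
a=cv2.imread("pics/scene0.png");cv2.imwrite("pics/s0.png",cv2.resize(a,(800,600)))
a=cv2.imread("pics/side0.png");cv2.imwrite("pics/d0.png",cv2.resize(a,(800,600)))
E
```

```text
pics
{'time_s': 0.0, 'joint_positions': [1.097, 0.221, 1.528, -0.0, 1.395, -0.126], 'joint_vel': [-0.0, 0.001, -0.001, 0.001, -0.003, 0.0], 'effort': [0.001, -49.689, -38.94, -0.0, 0.011, -0.0], 'ee_pos': [0.213, 0.587, 0.247], 'eef_rot': [0.173, 0.985, -0.001, -0.0], 'ft_force': [-0.719, -0.178, 0.267], 'ft_torque': [0.011, -0.028, 0.01], 'gripper_force': 0.0, 'gripper_width': 0.085}
scene {'fx': 373.0385, 'fy': 373.0385, 'cx': 253.6804, 'cy': 195.4226, 'camera_from_world': [[0.8684, -0.4959, 0.0085, -0.3313], [-0.29, -0.5215, -0.8024, 0.3286], [0.4023, 0.6944, -0.5967, 0.5451], [0.0, 0.0, 0.0, 1.0]]}
side {'fx': 455.776, 'fy': 455.776, 'cx': 253.0963, 'cy': 184.7303, 'camera_from_world': [[-0.9964, -0.0836, 0.0137, 0.5318], [-0.0507, 0.4581, -0.8874, -0.0263], [0.0679, -0.8849, -0.4607, 1.2238], [0.0, 0.0, 0.0, 1.0]]}
{'fx': 297.3186396354542, 'fy': 297.3186396354542, 'cx': 251.61751028006657, 'cy': 191.65908953999045, 'tool_from_camera': array([[ 8.27416232e-04, -9.50844407e-01, -3.09667934e-01,
         7.94927255e-02],
       [ 9.99999655e-01,  7.65618643e-04,  3.21091505e-04,
        -8.18955713e-04],
       [-6.82205178e-05, -3.09668093e-01,  9.50844713e-01,
        -1.26350015e-01],
       [ 0.00000000e+00,  0.00000000e+00,  0.00000000e+00,
         1.00000000e+00]])}
```

View pics/s0.png

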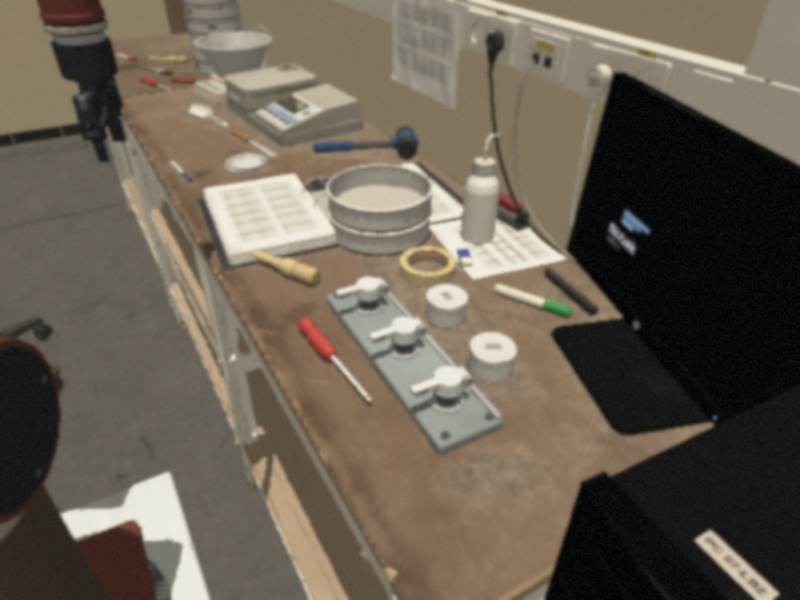

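View pics/d0.png

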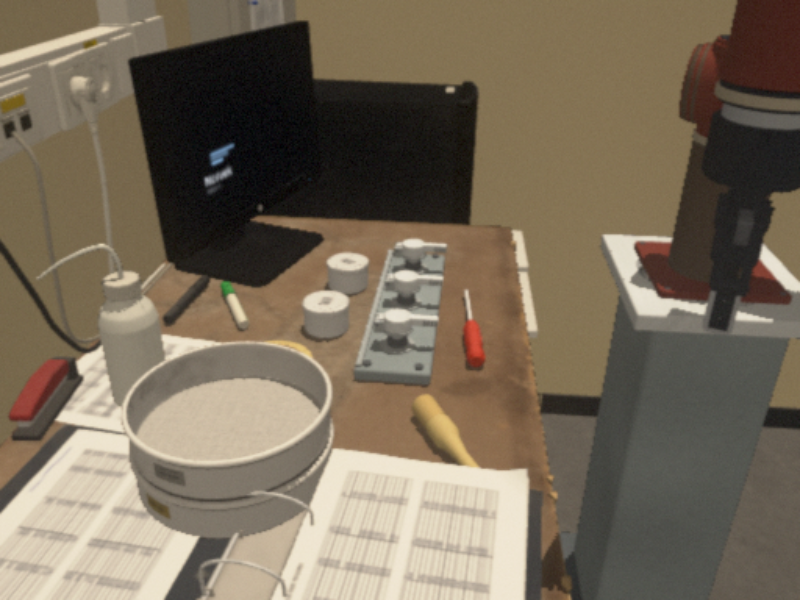

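Scene view (800 px): cap tops at about (369,284) left, (404,328) middle and (447,377) right. Side view: about (398,318), (405,278) and (413,245).

```bash
cat > h.py <<'E'
from plant import monitor, grab_frame, camera_params
import cv2,numpy as np
from scipy.spatial.transform import Rotation as R
def ray(n,u,v,pose=None):
    p=camera_params(n)
    a=np.array([(u-p["cx"])/p["fx"],(v-p["cy"])/p["fy"]])
    if n=="wrist":
        th=np.linalg.norm(a); d=np.r_[a/th*np.sin(th),np.cos(th)] if th>0 else np.array([0,0,1.])
        T=np.eye(4);T[:3,:3]=pose[1];T[:3,3]=pose[0];T=T@p["tool_from_camera"]
    else: d=np.r_[a,1];T=np.linalg.inv(p["camera_from_world"])
    return T[:3,3],T[:3,:3]@d
def onz(n,u,v,z,pose=None):
    o,d=ray(n,u,v,pose);return o+d*(z-o[2])/d[2]
def pose():
    o=monitor.get_obs();return np.array(o["ee_pos"]),R.from_quat(o["eef_rot"]).as_matrix()
def goto(target,yaw):
    "shift (units of .3m, in current tool axes) and turn (units .08) to a tool-down pose with tool y at world yaw"
    p,M=pose();s=M.T@(np.array(target)-p)/.3
    y=np.array([-np.sin(yaw),np.cos(yaw),0]);
    if y@M[:,1]<0:y=-y
    z=np.array([0,0,-1.]);G=np.c_[np.cross(y,z),y,z]
    return np.round(s,3),np.round(R.from_matrix(M.T@G).as_rotvec()/.08,2)
E
python3 - <<'E'
from h import *
S=[(369,284),(404,328),(447,377)];D=[(398,318),(405,278),(413,245)]
P=[]
for s,d in zip(S,D):
    a=onz("scene",*np.array(s)*.64,.065);b=onz("side",*np.array(d)*.64,.065);print(a,b);P.append((a+b)/2)
P=np.array(P);v=P[0]-P[2];yaw=np.arctan2(-v[0],v[1]);print("yaw",yaw,np.linalg.norm(v))
p,M=pose();print(M)
print(goto([P[1][0]-.03,P[1][1],.28],yaw), goto([P[0][0],P[0][1],.12],yaw))
E
```

```text
[0.50895049 0.31224965 0.065     ] [0.50406352 0.3237303  0.065     ]
[0.50129521 0.18881851 0.065     ] [0.50333747 0.204783   0.065     ]
[0.49890086 0.07392617 0.065     ] [0.49901987 0.08419548 0.065     ]
yaw -0.03157478751641184 0.23904830374234173
[[-9.40130331e-01  3.40814180e-01 -8.10247655e-04]
 [ 3.40815085e-01  9.40128899e-01 -1.65282140e-03]
 [ 1.98432267e-04 -1.83001215e-03 -9.99998306e-01]]
(array([-1.257, -0.928, -0.108]), array([-0.02, -0.01, -3.95])) (array([-1.226, -0.509,  0.425]), array([-0.02, -0.01, -3.95]))
```

```bash
python3 -m pendant '[{"tx":-0.1,"ty":-0.078,"tz":0.01},{"tx":-0.1,"ty":-0.078,"tz":0.01},{"tx":-0.1,"ty":-0.078,"tz":0.01},{"tx":-0.1,"ty":-0.078,"tz":0.01},{"tx":-0.1,"ty":-0.078,"tz":0.01},{"tx":-0.1,"ty":-0.078,"tz":0.01},{"tx":-0.1,"ty":-0.078,"tz":0.01},{"tx":-0.1,"ty":-0.078,"tz":0.01},{"tx":-0.1,"ty":-0.078,"tz":0.01},{"tx":-0.1,"ty":-0.078,"tz":0.01},{"tx":-0.1,"ty":-0.078,"tz":0.01},{"tx":-0.1,"ty":-0.078,"tz":0.01},{"az":-1},{"az":-1},{"az":-1},{"az":-0.9},{},{},{}]' -1 40
python3 - <<'E'
from h import *
p,M=pose();np.savez("w1.npz",p=p,M=M);print(p,M)
a=grab_frame("wrist")[:,:,::-1];cv2.imwrite("pics/w1r.png",a);cv2.imwrite("pics/w1.png",cv2.resize(a,(800,600)))
E
```

```text
[0.21278245 0.58708301 0.24725823] [[-9.40130331e-01  3.40814180e-01 -8.10247655e-04]
 [ 3.40815085e-01  9.40128899e-01 -1.65282140e-03]
 [ 1.98432267e-04 -1.83001215e-03 -9.99998306e-01]]invalid input
```

View pics/w1.png

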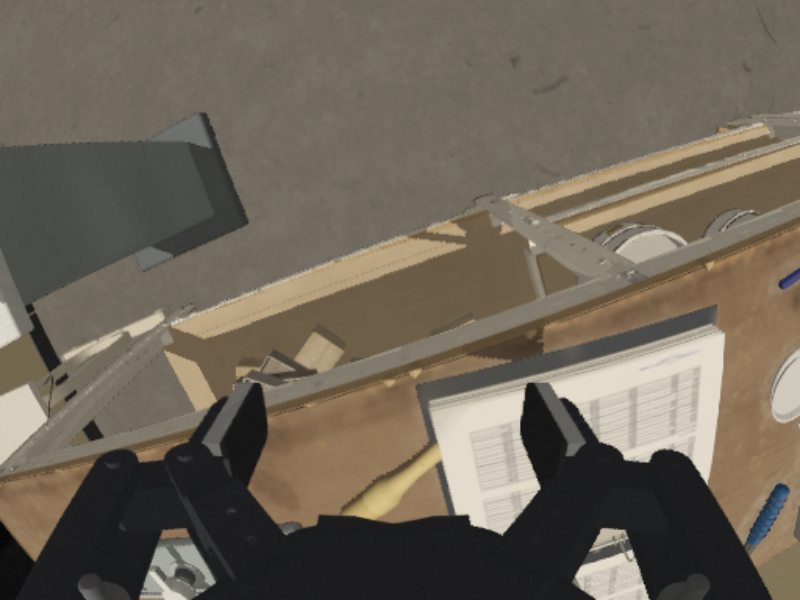

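The call was refused, so nothing moved. I'll write out full rows. I'll also stand a bit further out, because the fingers hide the lower part of the wrist view.

```bash
python3 -m pendant '[{"tx":-0.11,"ty":-0.06,"tz":0.011,"ax":0,"ay":0,"az":0},{"tx":-0.11,"ty":-0.06,"tz":0.011,"ax":0,"ay":0,"az":0},{"tx":-0.11,"ty":-0.06,"tz":0.011,"ax":0,"ay":0,"az":0},{"tx":-0.11,"ty":-0.06,"tz":0.011,"ax":0,"ay":0,"az":0},{"tx":-0.11,"ty":-0.06,"tz":0.011,"ax":0,"ay":0,"az":0},{"tx":-0.11,"ty":-0.06,"tz":0.011,"ax":0,"ay":0,"az":0},{"tx":-0.11,"ty":-0.06,"tz":0.011,"ax":0,"ay":0,"az":0},{"tx":-0.11,"ty":-0.06,"tz":0.011,"ax":0,"ay":0,"az":0},{"tx":-0.11,"ty":-0.06,"tz":0.011,"ax":0,"ay":0,"az":0},{"tx":-0.11,"ty":-0.06,"tz":0.011,"ax":0,"ay":0,"az":0},{"tx":-0.11,"ty":-0.06,"tz":0.011,"ax":0,"ay":0,"az":0},{"tx":-0.11,"ty":-0.06,"tz":0.011,"ax":0,"ay":0,"az":0},{"tx":-0.11,"ty":-0.06,"tz":0.011,"ax":0,"ay":0,"az":0},{"tx":-0.11,"ty":-0.06,"tz":0.011,"ax":0,"ay":0,"az":0},{"tx":0,"ty":0,"tz":0,"ax":0,"ay":0,"az":-1},{"tx":0,"ty":0,"tz":0,"ax":0,"ay":0,"az":-1},{"tx":0,"ty":0,"tz":0,"ax":0,"ay":0,"az":-1},{"tx":0,"ty":0,"tz":0,"ax":0,"ay":0,"az":-0.9},{"tx":0,"ty":0,"tz":0,"ax":0,"ay":0,"az":0},{"tx":0,"ty":0,"tz":0,"ax":0,"ay":0,"az":0}]' -1 40
python3 - <<'E'
from h import *
p,M=pose();np.savez("w1.npz",p=p,M=M);print(p,M)
a=grab_frame("wrist")[:,:,::-1];cv2.imwrite("pics/w1r.png",a);cv2.imwrite("pics/w2.png",cv2.resize(a,(800,600)))
E
```

```text
time_s: 1.82
ee_pos: [0.5613, 0.1931, 0.2018]
eef_rot: [0.019, 1.0, -0.0, -0.0]
ft_force: [-0.3, -0.1, -0.3]
gripper_width: 0.0003
gripper_force: 0.0
[0.56129617 0.19310901 0.20178593] [[-9.99276516e-01  3.80283083e-02 -5.40624210e-04]
 [ 3.80283981e-02  9.99276647e-01 -1.56770790e-04]
 [ 5.34271420e-04 -1.77216441e-04 -9.99999842e-01]]
```

View pics/w2.png

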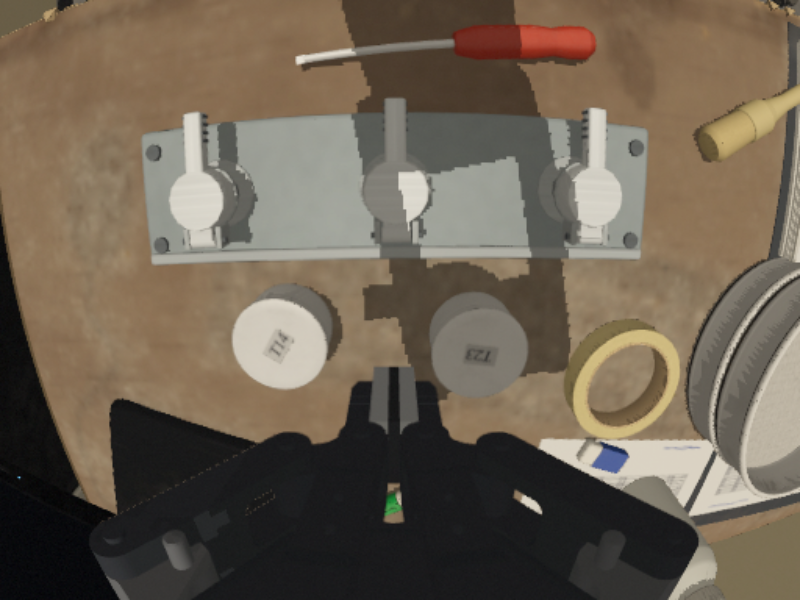

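The wrist view shows all three cap tops: left (596,195), middle (397,191), right (197,201). Their tab ends are near (597,110), (395,98) and (194,113). The tins are at (282,340) and (478,345), and the driver is at the top.

```bash
python3 - <<'E'
from h import *
d=np.load("w1.npz");q=(d["p"],d["M"])
P=np.array([onz("wrist",u*.64,v*.64,.065,q) for u,v in[(596,195),(397,191),(197,201)]])
T=np.array([onz("wrist",u*.64,v*.64,.065,q) for u,v in[(597,110),(395,98),(194,113)]])
print(P,T,np.linalg.norm(P-T,axis=1))
v=P[0]-P[2];yaw=np.arctan2(-v[0],v[1]);print(yaw,np.linalg.norm(v))
C=P.mean(0);u=np.array([-np.sin(yaw),np.cos(yaw),0]);Q=[C+.12*u,C,C-.12*u];print(np.array(Q))
np.savez("b.npz",Q=Q,yaw=yaw)
print(goto([Q[0][0],Q[0][1],.105],yaw))
E
```

```text
[[0.5057241  0.31642484 0.065     ]
 [0.50304099 0.19674641 0.065     ]
 [0.50073641 0.0769323  0.065     ]] [[0.45420977 0.31668507 0.065     ]
 [0.45015357 0.19756877 0.065     ]
 [0.44754586 0.07940291 0.065     ]] [0.051515   0.05289381 0.05324789]
-0.02082310417694919 0.23954446590025913
[[0.50566576 0.31667517 0.065     ]
 [0.50316717 0.19670118 0.065     ]
 [0.50066857 0.0767272  0.065     ]]
(array([0.201, 0.404, 0.323]), array([-0.  , -0.01, -0.21]))
```

```bash
python3 -m pendant '[{"tx":0.05,"ty":0.1,"tz":0.02,"ax":0,"ay":0,"az":-0.2},{"tx":0.05,"ty":0.1,"tz":0.05,"ax":0,"ay":0,"az":0},{"tx":0.05,"ty":0.1,"tz":0.08,"ax":0,"ay":0,"az":0},{"tx":0.051,"ty":0.104,"tz":0.06,"ax":0,"ay":0,"az":0},{"tx":0,"ty":0,"tz":0.06,"ax":0,"ay":0,"az":0},{"tx":0,"ty":0,"tz":0.053,"ax":0,"ay":0,"az":0},{"tx":0,"ty":0,"tz":0.02,"ax":0,"ay":0,"az":0},{"tx":0,"ty":0,"tz":0.02,"ax":0,"ay":0,"az":0},{"tx":0,"ty":0,"tz":0.02,"ax":0,"ay":0,"az":0},{"tx":0,"ty":0,"tz":0.01,"ax":0,"ay":0,"az":0},{"tx":0,"ty":0,"tz":0,"ax":0,"ay":0,"az":0}]'
python3 -m pendant '[{"tx":0,"ty":0,"tz":0.007,"ax":0,"ay":0,"az":0},{"tx":0,"ty":0,"tz":0,"ax":0,"ay":0,"az":0}]'
```

```text
time_s: 2.78
ee_pos: [0.5043, 0.3154, 0.0841]
eef_rot: [0.01, 1.0, 0.0, -0.0]
ft_force: [-0.3, -0.7, -0.6]
gripper_width: -0.0001
gripper_force: 0.0
time_s: 2.95
ee_pos: [0.5045, 0.3157, 0.0825]
eef_rot: [0.01, 1.0, 0.0, 0.0]
ft_force: [1.0, -0.2, 0.7]
gripper_width: -0.0001
gripper_force: 0.0
```

```bash
for i in 1; do python3 -m pendant '[{"tx":0,"ty":0,"tz":0.004,"ax":0,"ay":0,"az":0},{"tx":0,"ty":0,"tz":0,"ax":0,"ay":0,"az":0}]'; python3 -m pendant '[{"tx":0,"ty":0,"tz":0.004,"ax":0,"ay":0,"az":0},{"tx":0,"ty":0,"tz":0,"ax":0,"ay":0,"az":0}]'; done
```

```text
time_s: 3.12
ee_pos: [0.5046, 0.3159, 0.0814]
eef_rot: [0.01, 1.0, 0.0, 0.001]
ft_force: [0.4, 0.4, 0.4]
gripper_width: -0.0001
gripper_force: 0.3
time_s: 3.28
ee_pos: [0.5046, 0.3159, 0.0801]
eef_rot: [0.01, 1.0, 0.0, 0.001]
ft_force: [0.9, -0.3, 1.8]
gripper_width: 0.0002
gripper_force: 0.8
```

```bash
python3 -m pendant '[{"tx":0,"ty":0,"tz":0.004,"ax":0,"ay":0,"az":0},{"tx":0,"ty":0,"tz":0,"ax":0,"ay":0,"az":0}]'; python3 -m pendant '[{"tx":0,"ty":0,"tz":0.004,"ax":0,"ay":0,"az":0},{"tx":0,"ty":0,"tz":0,"ax":0,"ay":0,"az":0}]'
```

```text
time_s: 3.45
ee_pos: [0.5044, 0.3158, 0.0786]
eef_rot: [0.01, 1.0, 0.0, 0.0]
ft_force: [1.3, -0.8, 2.3]
gripper_width: -0.0
gripper_force: 0.9
time_s: 3.62
ee_pos: [0.5042, 0.3159, 0.0772]
eef_rot: [0.01, 1.0, 0.0, 0.0]
ft_force: [0.9, -0.3, 1.6]
gripper_width: -0.0003
gripper_force: 0.7
```

The left bolt follows down at about 2 N, so it looks loose. I'll push on to the stop.

```bash
python3 -m pendant '[{"tx":0,"ty":0,"tz":0.005,"ax":0,"ay":0,"az":0},{"tx":0,"ty":0,"tz":0.005,"ax":0,"ay":0,"az":0},{"tx":0,"ty":0,"tz":0.002,"ax":0,"ay":0,"az":0},{"tx":0,"ty":0,"tz":0,"ax":0,"ay":0,"az":0}]'; python3 -m pendant '[{"tx":0,"ty":0,"tz":0.004,"ax":0,"ay":0,"az":0},{"tx":0,"ty":0,"tz":0,"ax":0,"ay":0,"az":0}]'
```

```text
time_s: 3.95
ee_pos: [0.5042, 0.3159, 0.074]
eef_rot: [0.01, 1.0, 0.0, 0.0]
ft_force: [0.0, -0.7, 4.9]
gripper_width: 0.0004
gripper_force: 2.3
time_s: 4.12
ee_pos: [0.5043, 0.3159, 0.0739]
eef_rot: [0.01, 1.0, 0.0, 0.0]
ft_force: [-2.8, -2.5, 13.1]
gripper_width: 0.0
gripper_force: 5.9
```

```bash
python3 -m pendant '[{"tx":0,"ty":0,"tz":-0.02,"ax":0,"ay":0,"az":0},{"tx":0,"ty":0,"tz":-0.06,"ax":0,"ay":0,"az":0},{"tx":0,"ty":0,"tz":-0.06,"ax":0,"ay":0,"az":0},{"tx":0,"ty":-0.1,"tz":0,"ax":0,"ay":0,"az":0},{"tx":0,"ty":-0.1,"tz":0,"ax":0,"ay":0,"az":0},{"tx":0,"ty":-0.1,"tz":0,"ax":0,"ay":0,"az":0},{"tx":0,"ty":-0.1,"tz":0,"ax":0,"ay":0,"az":0},{"tx":0,"ty":0,"tz":0.04,"ax":0,"ay":0,"az":0},{"tx":0,"ty":0,"tz":0.04,"ax":0,"ay":0,"az":0},{"tx":0,"ty":0,"tz":0.02,"ax":0,"ay":0,"az":0},{"tx":0,"ty":0,"tz":0.006,"ax":0,"ay":0,"az":0},{"tx":0,"ty":0,"tz":0.004,"ax":0,"ay":0,"az":0},{"tx":0,"ty":0,"tz":0,"ax":0,"ay":0,"az":0}]'; python3 -m pendant '[{"tx":0,"ty":0,"tz":0.006,"ax":0,"ay":0,"az":0},{"tx":0,"ty":0,"tz":0,"ax":0,"ay":0,"az":0}]'
```

```text
time_s: 5.2
ee_pos: [0.5006, 0.1961, 0.0818]
eef_rot: [0.009, 1.0, -0.001, -0.002]
ft_force: [-7.3, -5.9, 12.5]
gripper_width: 0.0002
gripper_force: 6.0
time_s: 5.37
ee_pos: [0.5008, 0.1962, 0.0814]
eef_rot: [0.009, 1.0, -0.001, -0.002]
ft_force: [-11.2, -6.6, 22.1]
gripper_width: 0.0
gripper_force: 11.3
```

Middle is tight: 22 N and no sinking. Next the right one.

```bash
python3 -m pendant '[{"tx":0,"ty":0,"tz":-0.02,"ax":0,"ay":0,"az":0},{"tx":0,"ty":0,"tz":-0.06,"ax":0,"ay":0,"az":0},{"tx":0,"ty":0,"tz":-0.06,"ax":0,"ay":0,"az":0},{"tx":0,"ty":-0.1,"tz":0,"ax":0,"ay":0,"az":0},{"tx":0,"ty":-0.1,"tz":0,"ax":0,"ay":0,"az":0},{"tx":0,"ty":-0.1,"tz":0,"ax":0,"ay":0,"az":0},{"tx":0,"ty":-0.1,"tz":0,"ax":0,"ay":0,"az":0},{"tx":0,"ty":0,"tz":0.04,"ax":0,"ay":0,"az":0},{"tx":0,"ty":0,"tz":0.04,"ax":0,"ay":0,"az":0},{"tx":0,"ty":0,"tz":0.03,"ax":0,"ay":0,"az":0},{"tx":0,"ty":0,"tz":0.015,"ax":0,"ay":0,"az":0},{"tx":0,"ty":0,"tz":0.007,"ax":0,"ay":0,"az":0},{"tx":0,"ty":0,"tz":0,"ax":0,"ay":0,"az":0}]'; python3 -m pendant '[{"tx":0,"ty":0,"tz":0.002,"ax":0,"ay":0,"az":0},{"tx":0,"ty":0,"tz":0,"ax":0,"ay":0,"az":0}]'
```

```text
time_s: 6.45
ee_pos: [0.4983, 0.0772, 0.0818]
eef_rot: [0.009, 1.0, 0.0, -0.002]
ft_force: [-4.0, -0.9, 4.6]
gripper_width: -0.0
gripper_force: 2.4
time_s: 6.62
ee_pos: [0.4984, 0.0772, 0.0818]
eef_rot: [0.009, 1.0, -0.0, -0.001]
ft_force: [-6.9, -0.8, 10.6]
gripper_width: 0.0002
gripper_force: 5.3
```

All tapped. Left sank to its stop (8 mm), middle and right are tight. Now over the left tab with the fingers partly open.

```bash
python3 -m pendant '[{"tx":0,"ty":0,"tz":-0.03,"ax":0,"ay":0,"az":0},{"tx":0,"ty":0,"tz":-0.07,"ax":0,"ay":0,"az":0},{"tx":0.0,"ty":0,"tz":-0.08,"ax":0,"ay":0,"az":0},{"tx":0.016,"ty":0.1,"tz":0,"ax":0,"ay":0,"az":0},{"tx":0.016,"ty":0.1,"tz":0,"ax":0,"ay":0,"az":0},{"tx":0.016,"ty":0.1,"tz":0,"ax":0,"ay":0,"az":0},{"tx":0.016,"ty":0.1,"tz":0,"ax":0,"ay":0,"az":0},{"tx":0.016,"ty":0.1,"tz":0,"ax":0,"ay":0,"az":0},{"tx":0.016,"ty":0.1,"tz":0,"ax":0,"ay":0,"az":0},{"tx":0.016,"ty":0.1,"tz":0,"ax":0,"ay":0,"az":0},{"tx":0.016,"ty":0.1,"tz":0,"ax":0,"ay":0,"az":0},{"tx":0,"ty":0,"tz":0,"ax":0,"ay":0,"az":0},{"tx":0,"ty":0,"tz":0,"ax":0,"ay":0,"az":0}]' -0.25 30
python3 - <<'E'
from h import *
b=np.load("b.npz");Q=b["Q"][0];y=float(b["yaw"]);t=Q-.042*np.array([np.cos(y),np.sin(y),0]);t[2]=.049
print(t,pose()[0],goto(t,y))
a=grab_frame("wrist")[:,:,::-1];cv2.imwrite("pics/w3.png",cv2.resize(a,(800,600)))
E
```

```text
time_s: 7.7
ee_pos: [0.4647, 0.3188, 0.1353]
eef_rot: [0.008, 1.0, -0.0, -0.0]
ft_force: [0.6, 0.0, -0.2]
gripper_width: 0.0322
gripper_force: 0.0
[0.46367486 0.31754968 0.049     ] [0.46470087 0.31875585 0.13530241] (array([ 0.003, -0.004,  0.288]), array([-0.  , -0.  ,  0.07]))
```

View pics/w3.png

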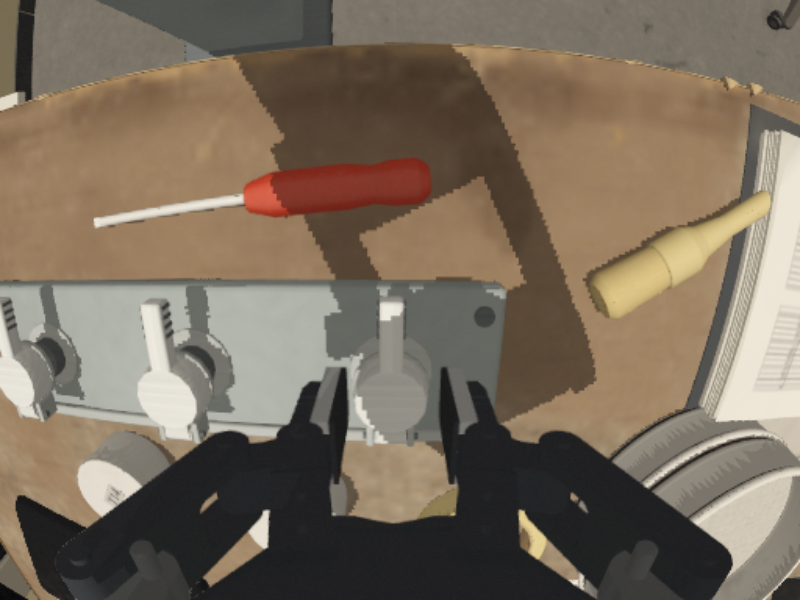

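The tab at (391,320) lies on the jaw centre line (about x = 393). The brush and driver are clear. Next: descend and close.

```bash
python3 -m pendant '[{"tx":0.003,"ty":-0.002,"tz":0.05,"ax":0,"ay":0,"az":0},{"tx":0,"ty":0,"tz":0.05,"ax":0,"ay":0,"az":0},{"tx":0,"ty":0,"tz":0.05,"ax":0,"ay":0,"az":0},{"tx":0,"ty":0,"tz":0.05,"ax":0,"ay":0,"az":0},{"tx":0,"ty":0,"tz":0.05,"ax":0,"ay":0,"az":0},{"tx":0,"ty":0,"tz":0.03,"ax":0,"ay":0,"az":0},{"tx":0,"ty":0,"tz":0.008,"ax":0,"ay":0,"az":0},{"tx":0,"ty":0,"tz":0,"ax":0,"ay":0,"az":0}]'
python3 -m pendant '[{"tx":0,"ty":0,"tz":0,"ax":0,"ay":0,"az":0},{"tx":0,"ty":0,"tz":0,"ax":0,"ay":0,"az":0},{"tx":0,"ty":0,"tz":0,"ax":0,"ay":0,"az":0},{"tx":0,"ty":0,"tz":0,"ax":0,"ay":0,"az":0},{"tx":0,"ty":0,"tz":0,"ax":0,"ay":0,"az":0},{"tx":0,"ty":0,"tz":0,"ax":0,"ay":0,"az":0}]' -1 30
```

```text
time_s: 8.42
ee_pos: [0.4644, 0.3151, 0.0484]
eef_rot: [0.01, 1.0, -0.0, -0.001]
ft_force: [-0.4, -0.5, 0.8]
gripper_width: 0.0324
gripper_force: 0.0
time_s: 8.92
ee_pos: [0.4655, 0.317, 0.0502]
eef_rot: [0.01, 1.0, 0.001, 0.001]
ft_force: [-0.5, 5.1, 1.5]
gripper_width: 0.0116
gripper_force: 32.6
```

Gripped at 11.6 mm. Start the arc about the pin, first third.

```bash
python3 -m pendant '[{"tx":-0.0005,"ty":0,"tz":-0.0113,"ax":0,"ay":0.625,"az":0},{"tx":-0.0005,"ty":0,"tz":-0.0113,"ax":0,"ay":0.625,"az":0},{"tx":-0.0005,"ty":0,"tz":-0.0113,"ax":0,"ay":0.625,"az":0},{"tx":-0.0005,"ty":0,"tz":-0.0113,"ax":0,"ay":0.625,"az":0},{"tx":-0.0005,"ty":0,"tz":-0.0113,"ax":0,"ay":0.625,"az":0},{"tx":-0.0005,"ty":0,"tz":-0.0113,"ax":0,"ay":0.625,"az":0},{"tx":0,"ty":0,"tz":0,"ax":0,"ay":0,"az":0}]'
```

```text
time_s: 9.5
ee_pos: [0.4692, 0.3168, 0.0701]
eef_rot: [0.01, 0.989, 0.003, -0.151]
ft_force: [-1.2, 6.0, 1.5]
gripper_width: 0.0115
gripper_force: 32.5
```

```bash
python3 -m pendant '[{"tx":-0.0005,"ty":0,"tz":-0.0113,"ax":0,"ay":0.625,"az":0},{"tx":-0.0005,"ty":0,"tz":-0.0113,"ax":0,"ay":0.625,"az":0},{"tx":-0.0005,"ty":0,"tz":-0.0113,"ax":0,"ay":0.625,"az":0},{"tx":-0.0005,"ty":0,"tz":-0.0113,"ax":0,"ay":0.625,"az":0},{"tx":-0.0005,"ty":0,"tz":-0.0113,"ax":0,"ay":0.625,"az":0},{"tx":-0.0005,"ty":0,"tz":-0.0113,"ax":0,"ay":0.625,"az":0},{"tx":-0.0005,"ty":0,"tz":-0.0113,"ax":0,"ay":0.625,"az":0},{"tx":0,"ty":0,"tz":0,"ax":0,"ay":0,"az":0}]'
python3 -c "
from h import *
print(np.round(monitor.get_obs()['joint_positions'],2))"
```

```text
time_s: 10.17
ee_pos: [0.4804, 0.3165, 0.0903]
eef_rot: [0.01, 0.947, 0.004, -0.32]
ft_force: [-0.2, 5.2, 3.9]
gripper_width: 0.0112
gripper_force: 32.9
[ 0.33  0.7   1.31  0.21  1.74 -1.25]
```

```bash
python3 -m pendant '[{"tx":-0.0005,"ty":0,"tz":-0.0113,"ax":0,"ay":0.625,"az":0},{"tx":-0.0005,"ty":0,"tz":-0.0113,"ax":0,"ay":0.625,"az":0},{"tx":-0.0005,"ty":0,"tz":-0.0113,"ax":0,"ay":0.625,"az":0},{"tx":-0.0005,"ty":0,"tz":-0.0113,"ax":0,"ay":0.625,"az":0},{"tx":-0.0005,"ty":0,"tz":-0.0113,"ax":0,"ay":0.625,"az":0},{"tx":-0.0005,"ty":0,"tz":-0.0113,"ax":0,"ay":0.625,"az":0},{"tx":-0.0005,"ty":0,"tz":-0.0113,"ax":0,"ay":0.625,"az":0},{"tx":0,"ty":0,"tz":0,"ax":0,"ay":0,"az":0},{"tx":0,"ty":0,"tz":0,"ax":0,"ay":0,"az":0},{"tx":0,"ty":0,"tz":0,"ax":0,"ay":0,"az":0},{"tx":0,"ty":0,"tz":0,"ax":0,"ay":0,"az":0}]'
python3 - <<'E'
from h import *
print(np.round(monitor.get_obs()['joint_positions'],2))
a=grab_frame("scene")[100:300,170:370,::-1];b=grab_frame("side")[100:300,180:380,::-1]
cv2.imwrite("pics/f.png",cv2.resize(np.hstack([a,b]),(800,400),interpolation=cv2.INTER_CUBIC))
E
```

```text
time_s: 11.08
ee_pos: [0.4976, 0.316, 0.1056]
eef_rot: [0.008, 0.878, 0.005, -0.478]
ft_force: [2.3, 4.9, -0.9]
gripper_width: 0.0117
gripper_force: 32.6
[ 0.29  0.97  1.01  0.31  2.11 -1.24]
```

View pics/f.png

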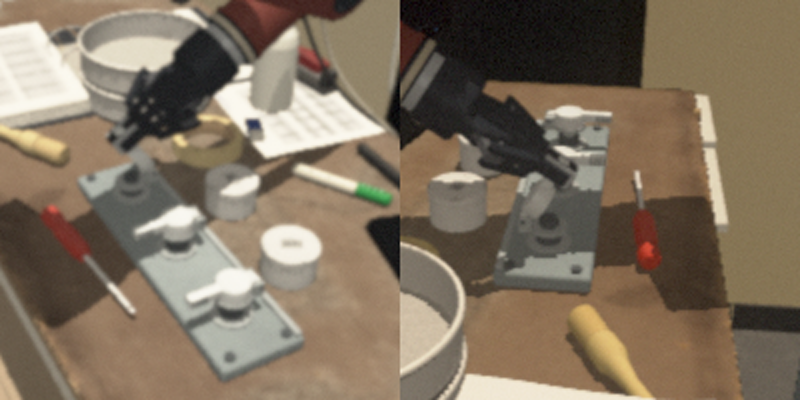

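The left cap at side-view (545,190) is open about 57 degrees in the fingers. The other caps are shut and everything else is in place.

```bash
python3 -c "
from plant import hand_in
print(hand_in())"
```

```text
the job is handed in; nothing more can be done
None
```

The left bolt is the loose one: it sank 8 mm to its stop, while the middle and right bolts held under peak forces of about 22 N and 11 N. I lifted its cap to about 57° and handed the job in at about 11 s, still gripping the tab; the other two caps are shut and the loose items look unmoved.

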